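Shut the rice cooker and start it

ROBOT

A 6-joint arm with a two-finger parallel gripper is mounted at the origin on the work surface. World frame = base frame: x ahead of the robot, y to its left, z up, the work surface at z = 0. Lengths are in m, angles in degrees, forces in N, time in s.
With the tool pointing down it reaches from about 0.35 to 0.875 m from the base axis. Payload 4.2 kg.
Tool frame: the origin (TCP) lies midway between the tips of the shut fingers; the grasp point (between the pads) lies 19 mm behind it; z points along the fingers, y is the line along which they close (so a half turn about z gives the same grasp; the last joint's range is limited). The gripper opens to 87 mm and grips with 3 to 60 N. Pads are 19 mm wide; open, the fingers measure 117 mm over their backs; the gripper's body (75 mm by 190 mm) begins 51 mm behind the grasp point.
Start: joints at [-61.215, 22.042, 0.453, 0, -68.411, -14.817], TCP at [0.151, -0.606, 0.223] pointing down, gripper open.
Joint ranges: [-179.83, 179.83], [-69.29, 118.12], [-61.27, 80.66], [-181.25, 117.63], [-171.15, -9.14], [-177.46, 177.46]. Speed limits (degrees/s): [159.86, 159.86, 180, 180, 180, 180].

INTERFACE

Orientations are given as [roll, pitch, yaw] about the fixed x, y, z axes, in that order (R = Rz(yaw) Ry(pitch) Rx(roll)).
In Python, from workcell import env gives the robot as it stands. The module is installed in compiled form; this text tells all that it offers. Calls block until the motion is done:
- env.goto(position, orientation): joint-space move of the TCP to a pose.
- env.move_straight(position, rotation=None, rate=0.15, force_limit=None): straight line of the TCP; rotation=None keeps the orientation; rate is the mean speed in m/s. With force_limit (N) it stops when the force on the tool has changed by that much, and returns True; else False.
- env.set_joints(angles): joint-space move.
- env.gripper_to(opening, grasp_force=None): opening from 0.0 (shut) to 1.0 (fully open); grasp_force is the grip in N (None keeps the last); returns when the fingers have stopped.
- env.dwell(seconds).
- env.inverse_kinematics(position, orientation): joint angles nearest the present ones, or None.
- env.read_state(): the state.
- env.grab_frame(name): name is "scene" or "top"; returns a dict with "image" (480x640x3 uint8, blue, green, red), "fx", "fy", "cx", "cy" (pixels), "position" and "orientation" of the camera in the world. Camera axes: x right, y up, looking along -z (the intrinsics and any distortion apply to the point x, -y, -z); pixel columns grow to the right and rows downward; lengths in m; the calibration is good to about 2 mm. A picture is of the moment at which its call begins. There is no depth.
A pose or a line that the arm cannot do raises env.Unreachable and nothing moves.
- env.close_job(): hands the job in; it is judged then, once.
Trained networks look in a picture, given as the dict that the camera call returned (one of the last four; its "shot" number tells which), for a name from the list of things; names that differ only in an ending like _2 or _b are one class to them, and where a whole thing is asked for, a point or a joint stands for the part that bears it (a point fixed in the world has none). Each returns a list of dicts, best first, with "score" (0 to 1); they miss things now and then, are a little off and sometimes report something else, mostly with a low value. They report only what shows in the picture. A call takes as long as a camera call.
- env.search_frame(picture, thing): "xyz" ([x, y, z] in m, in world coordinates, good to about 4 mm: the middle of the surface that is visible of it).
- env.trace(picture, thing): "mask" (480x640 bool, what is visible of it).
The state is a dict: "clock": time; "joint_positions": joint angles; "qvel": joint speeds; "joint_torque": joint torques, N m; "position": TCP position; "tool_rot": TCP orientation; "force": force on the tool from outside, world axes, zero at the start; "wrist_torque": the same for the moment, N m; "opening": opening from 0.0 (shut) to 1.0 (fully open); "finger_force": force on a finger pad.
Only numpy, scipy, OpenCV 4.12 (cv2) and the standard library are available. Lean on these libraries where they do the work, as an engineer would, in place of code of your own. Each camera call takes 0.05 s, during which the arm holds its last target. There are 200 camera calls.

TASK

The eggs are in the rice cooker: with the fingertips on top of its half-open lid, push it down until it snaps fully shut, keeping off the keys, and then press the start key (the large round key in the middle of the lid's panel) right down and let go. Do not grip or lift anything, do not touch the inside of the lid, leave the two small keys and the release button on the front alone, and leave the cooker and everything else on the counter where it stands.

Things in the scene. Friction and masses are not known exactly. Their poses are not given: they have to be found in the camera images.
- cooker: white electric rice cooker, 280 mm deep (x), 240 wide (y), 184 high when shut, 3 kg, loose on rubber feet on the counter (z = 0). Origin: centre of its underside. Its -x axis points to its front (keys, release button), +x to its back (hinge), +y to the left of someone looking along +x. Eggs lie on the steaming tray in its pot.
- lid (a joint): hinge of the lid, rad: 0 = shut, grows as it opens; starts half open (0.3 to 0.6). Stiff: the lid stays where it is left and takes 1 to 3 N on its middle to push down. At about 0.05 rad (front edge 12 mm too high) it meets a spring catch and needs a firmer push, 6 to 9 N on its middle (4 to 5 N at its front edge), to snap past it and lie fully shut.
- lid_hinge (a point): middle of the lid's hinge axis, at (125, 0, 150) mm in the cooker's frame; the axis is this point's y. The point turns with the lid (axes like the cooker's when shut): the lid, 234 mm wide, reaches from x = -12 to -264 mm here, flat top at z = +34 mm, underside at -4 mm. Opening raises the front (-x) end.
- lid_mid (a point): point on the bare flat top of the lid, on its centre line, 125 mm from the hinge, between the steam vent and the key panel; z axis: outward normal of the lid. The top is bare from 90 to 163 mm from the hinge and along both sides; the vent cap (57 mm across, 7 high) is centred 58 mm from the hinge, the key panel lies 164 to 228 mm from it, bare sloping lip beyond
- start_key (a joint): travel of the start key, m: 0 = up, 0.004 = fully down (takes about 4 N; springs back). It is the large round key, 28 mm across, in the middle of the panel near the lid's front edge; it stands 6 mm proud of the lid's top
- start_key_top (a point): centre of the start key's upper face (at x = -208, y = 0, z = 40 mm in the frame of lid_hinge); z axis out of the lid
- menu_key (a joint): travel of the menu key, m (0 = up, 0.004 = down): small round key, 16 mm across, 50 mm to the left (+y) of the start key; not to be pressed
- warm_key (a joint): travel of the keep-warm key, m (0 = up, 0.004 = down): small round key, 16 mm across, 50 mm to the right (-y) of the start key; not to be pressed
- inner_lid: bright metal inside face of the lid with its seal (the lid's whole underside); origin on the hinge axis; must stay clean, not to be touched
- release: grey lid-release button, 44 mm wide, 14 mm high, on the middle of the cooker's front face, 127 mm above the counter (the body's origin is the same point as the cooker's); not to be touched
- rice_cup: clear plastic rice measuring cup, 66 mm across and 58 mm high, open, standing to the left of the cooker; origin at the centre of its underside; not to be disturbed
- paddle: white plastic rice paddle, 190 mm long, 64 mm wide, 9 mm high, lying to the right of the cooker; origin at the centre of its underside (its middle, where handle and blade meet; x runs to the blade); not to be disturbed
- dish: small white sauce dish, 84 mm across, 22 mm high, in front of the cooker; origin at the centre of its underside; not to be disturbed
- bowl: white rice bowl, 124 mm across, 58 mm high, at the right; origin at the centre of its underside; not to be disturbed
- mug: blue mug with a handle, 80 mm across, 92 mm high, near on the right; origin at the centre of its underside; not to be disturbed
- sauce_bottle: brown sauce bottle, 56 mm across, 170 mm high, at one side of the cooker; origin at the centre of its underside; not to be disturbed
- salt_jar: low clear jar with a lid, 72 mm across, 85 mm high, at one side of the cooker; origin at the centre of its underside; not to be disturbed
- spice_jar: small reddish-brown jar with a black lid, 56 mm across, 95 mm high, at one side of the cooker; origin at the centre of its underside; not to be disturbed

How it is judged:
By the outcome, as a careful person would: the job done as asked, in the order asked, and still so for the second after the job is handed in, with the robot touching nothing.
It also fails if it takes over 35 s, if anything falls off the work surface, if the arm or the gripper's body presses on something with over 40 N, if the wrist force passes 120 N, or if a joint passes its speed limit or range.

## Working session

There is one attempt and no reset: what is moved stays moved. The work goes in short steps, each a Python script; the robot and the scene stay as the last script left them, time stands still between calls to the robot, and variables do not carry over. Pictures are saved under pics/ and viewed, at most 10 in all, crops included, and the job is handed in when it is done.

```bash
mkdir -p pics
python3 - <<'E'
from workcell import env
import cv2,numpy as np
np.set_printoptions(precision=4,suppress=True)
for n in ["scene","top"]:
    p=env.grab_frame(n); cv2.imwrite(f"pics/{n}0.png",p["image"]); print(n,{k:p[k] for k in p if k!="image"})
    for t in ["cooker","lid","start_key","menu_key","warm_key","lid_mid","release","sauce_bottle","salt_jar","spice_jar","mug","bowl"]:
        r=env.search_frame(p,t)
        print(t,[(np.round(a["xyz"],4).tolist(),round(a["score"],2)) for a in r[:2]])
print(env.read_state())
E
```

```text
scene {'fx': 471.3350538703367, 'fy': 471.3350538703367, 'cx': 316.73624750843476, 'cy': 244.52925821044485, 'position': array([1.1929, 0.1836, 0.9821]), 'orientation': array([ 39.295 ,   0.3682, 105.4687]), 'shot': 1}
cooker [([0.6853, 0.127, 0.2224], 0.62)]
lid [([0.6602, 0.1237, 0.2378], 0.56)]
start_key [([0.5936, 0.1192, 0.2795], 0.67)]
menu_key []
warm_key []
lid_mid [([0.6605, 0.1267, 0.2376], 0.98), ([0.5606, 0.322, 0.0357], 0.65)]
release [([0.3118, -0.4424, 0.0587], 0.64), ([0.5959, 0.1697, 0.2851], 0.59)]
sauce_bottle [([0.6381, 0.452, 0.1006], 0.84), ([0.684, 0.1246, 0.2226], 0.3)]
salt_jar [([0.6594, -0.4663, 0.0637], 0.68)]
spice_jar [([0.516, 0.4539, 0.0717], 0.64)]
mug [([0.3129, -0.4427, 0.0561], 0.63)]
bowl [([0.4223, -0.4878, 0.0321], 0.77)]
top {'fx': 554.8495412406193, 'fy': 554.8495412406193, 'cx': 316.8997919584855, 'cy': 241.26135389614367, 'position': array([0.3329, 0.0135, 1.6691]), 'orientation': array([  7.8768,  -0.5196, -91.0306]), 'shot': 2}
cooker [([0.6041, 0.1172, 0.2341], 0.83)]
lid [([0.6264, 0.1179, 0.255], 0.81), ([0.6123, 0.4525, 0.1044], 0.46)]
[... 212 characters left out ...]
 [([0.6431, -0.4707, 0.09], 0.96)]
spice_jar [([0.4921, 0.453, 0.0915], 0.78)]
mug [([0.2888, -0.455, 0.0372], 0.65), ([0.4232, 0.226, 0.016], 0.33)]
bowl [([0.4398, -0.4806, 0.0244], 0.92)]
{'clock': 1.3, 'joint_positions': array([-61.2138,  22.0412,   0.4521,   0.0029, -68.4097, -14.8163]), 'qvel': array([-0.0501, -0.0475, -0.0634,  0.0218, -0.0318, -0.0694]), 'joint_torque': array([  0.001 , -39.0472,  18.7625,   4.2246,   0.0155,  -0.    ]), 'position': array([ 0.1509, -0.6065,  0.2226]), 'tool_rot': array([-179.9982,   -0.0023, -166.029 ]), 'force': array([-0.4095,  0.1221,  0.2376]), 'wrist_torque': array([-0.0184,  0.0213, -0.0011]), 'finger_force': 0.0, 'opening': 0.9987490009545782}
```

View pics/scene0.png

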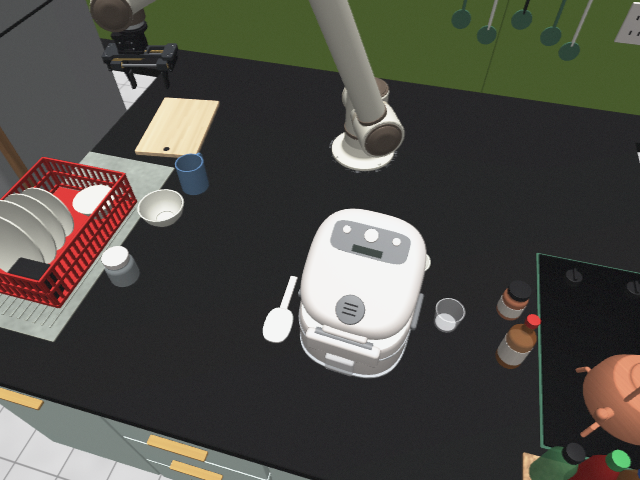

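View pics/top0.png

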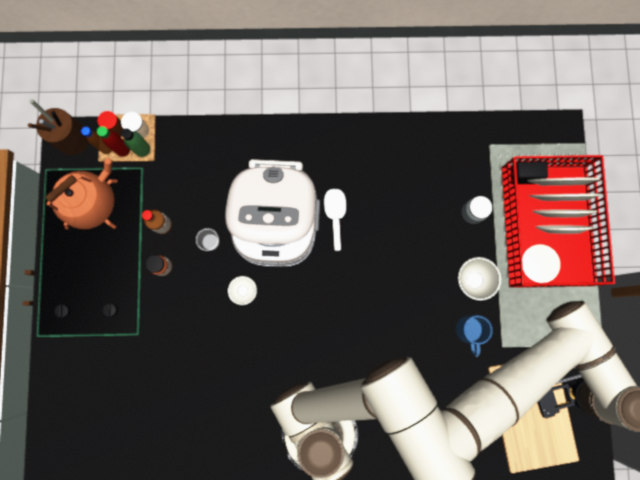

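The scene view shows the keys at about (347,229), (371,235) and (396,241), with the vent at (350,310). The top view has the start key at (268,218), the side keys at (248,216) and (289,217), and the vent at (272,174). I'll enlarge both to get finer pixel positions.

Run:
```python
import cv2,numpy as np
a=cv2.imread("pics/scene0.png")[200:340,290:450]; b=cv2.imread("pics/top0.png")[150:250,220:330]
cv2.imwrite("pics/c.png",np.hstack([cv2.resize(a,(400,350),interpolation=cv2.INTER_CUBIC),cv2.resize(b,(385,350),interpolation=cv2.INTER_CUBIC)]))
```

```text
(no output)
```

View pics/c.png

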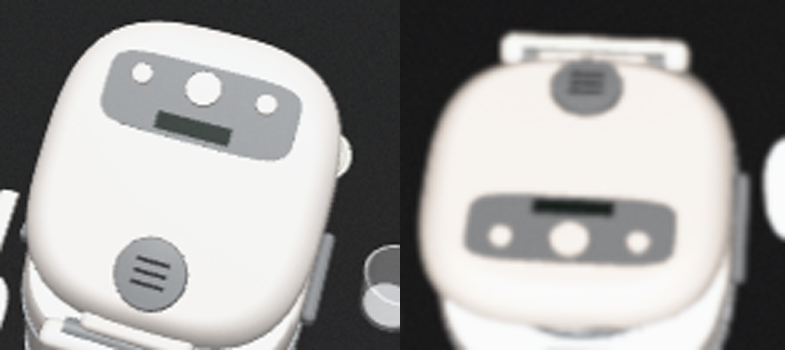

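The enlarged view puts the key and vent centres, in original pixels, at these positions. Scene: warm (347.2,229.2), start (371.6,235.6), menu (396.8,241.6), vent (350,309.6). Top: menu (248.6,217.1), start (268.3,218.3), warm (288,219.1), vent (273.4,174.9). Next I'll fit the pose.

```bash
cat > h.py <<'E'
import numpy as np
from scipy.optimize import least_squares
from scipy.spatial.transform import Rotation as Ro
np.set_printoptions(precision=4,suppress=True)
P=np.array([[-208,0,40],[-208,50,38],[-208,-50,38],[-58,0,41]])/1e3
cams=[(471.335,316.736,244.529,[1.1929,.1836,.9821],[39.295,.3682,105.4687]),(554.85,316.9,241.261,[.3329,.0135,1.6691],[7.8768,-.5196,-91.0306])]
obs=np.array([[[371.6,235.6],[396.8,241.6],[347.2,229.2],[350,309.6]],[[268.3,218.3],[248.6,217.1],[288,219.1],[273.4,174.9]]])
def lid(p,q):  # lid-frame points -> world; q = x,y,yaw,lid
    c=Ro.from_euler('y',q[3]).apply(p)+[.125,0,.150]
    return Ro.from_euler('z',q[2]).apply(c)+[q[0],q[1],0]
def proj(w,c):
    v=Ro.from_euler('xyz',c[4],degrees=True).inv().apply(w-np.array(c[3]))
    return np.c_[c[1]-c[0]*v[:,0]/v[:,2],c[2]+c[0]*v[:,1]/v[:,2]]
def fit(obs,cams):
    return least_squares(lambda q:np.ravel([proj(lid(P,q),c)-o for c,o in zip(cams,obs)]),[.68,.12,0,.4])
E
python3 - <<'E'
from h import *
s=fit(obs,cams);print(s.x,s.fun.round(1));print(lid(P,s.x),lid(np.array([[-.125,0,.034],[-.264,0,.034]]),s.x))
E
```

```text
[ 0.6315  0.119  -0.0665  0.4505] [-0.5 -0.4 -0.8  0.2 -0.4  0.  -0.4 -1.1 -0.7 -0.1 -0.6  0.6 -0.8  0.5
 -0.9 -1.9]
[[0.5868 0.122  0.2766]
 [0.5892 0.1719 0.2748]
 [0.5826 0.0721 0.2748]
 [0.7219 0.113  0.2122]] [[0.6587 0.1172 0.235 ]
 [0.5339 0.1255 0.2956]]
```

```bash
cat >> h.py <<'E'
Q=[.6315,.119,-.0665,.4505]
def rpy(q,s): # tool pressing along lid's inward normal
    T=np.array([[s,0,0],[0,-s,0],[0,0,-1.]])
    return Ro.from_matrix((Ro.from_euler('z',q[2])*Ro.from_euler('y',q[3])).as_matrix()@T).as_euler('xyz',degrees=True)
def at(r,h,q): return lid(np.array([[-r,0,.034+h]]),q)[0]
E
python3 - <<'E'
from h import *
from workcell import env
import cv2
p=env.read_state()["position"]
j0=env.read_state()["joint_positions"]
for s in (1,-1): print(s,env.inverse_kinematics(at(.13,.1,Q),rpy(Q,s)),env.inverse_kinematics(at(.13,0,[*Q[:3],0]),rpy([*Q[:3],0],s)),env.inverse_kinematics(at(.208,.006,[*Q[:3],0]),rpy([*Q[:3],0],s)))
js={s:env.inverse_kinematics(at(.13,.1,Q),rpy(Q,s)) for s in (1,-1)}
s=min((k for k in js if js[k] is not None),key=lambda k:np.abs(js[k]-j0).max())
env.move_straight([p[0],p[1],.40],rate=.25)
env.gripper_to(0.0)
env.goto(at(.13,.13,Q),rpy(Q,s))
st=env.read_state();print(s,st["clock"],st["position"],st["joint_positions"],st["force"],st["opening"])
f=env.grab_frame("scene");cv2.imwrite("pics/s1.png",f["image"][150:390,240:560])
E
```

```text
1 [  18.0366   45.4056   55.8787  -11.2879 -124.1285   63.7649] [ 25.2946  24.8383  -0.8414   0.     -64.3203  60.8952] [ 29.2862  17.4817 -11.2785   0.     -61.2398  56.9036]
-1 [  18.0366   45.4056   55.8787  -11.2879 -124.1285 -116.2351] [  25.2946   24.8383   -0.8414   -0.      -64.3203 -119.1048] [  29.2862   17.4817  -11.2785   -0.      -61.2398 -123.0964]
1 6.8917 [0.7108 0.1125 0.3547] [  17.577    48.5653   66.2977  -12.2347 -131.2786   62.3435] [-1.0815 -0.1923  0.7959] 0.0029687954905422503
```

View pics/s1.png

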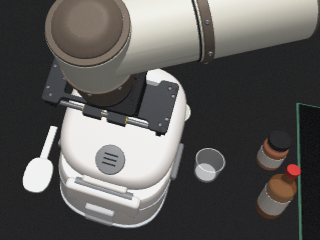

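The gripper is over the lid behind the key panel and ahead of the vent at (110,160) in the crop, and nothing is near it. I'll go down to contact and follow the lid's arc.

Run:
```python
from h import *
from workcell import env
def q(t): return [*Q[:3],t]
def log(n):
    st=env.read_state();print(n,round(st["clock"],2),st["position"],st["force"])
env.move_straight(at(.13,.02,Q),rate=.15); log("near")
hit=env.move_straight(at(.13,-.015,Q),rate=.04,force_limit=1.2); log(f"touch {hit}")
p=env.read_state()["position"]
h=np.dot(p-at(.13,0,Q),(at(.13,1,Q)-at(.13,0,Q))); print("h",h)
t0=Q[3]+h/.13
for t in np.linspace(t0,.07,8)[1:]:
    if env.move_straight(at(.13,-.002,q(t)),rpy(q(t),1),rate=.06,force_limit=10): log(f"stop {t}"); break
log("arc")
hit=env.move_straight(at(.13,-.008,q(0)),rpy(q(0),1),rate=.03,force_limit=16); log(f"shut {hit}")
```

```text
near 7.83 [0.6635 0.1167 0.2562] [0.2458 0.6525 0.1012]
touch True 8.36 [0.6546 0.1175 0.238 ] [-0.4054  0.1352 -0.7201]
h 0.0008984080994536492
arc 10.33 [0.6292 0.1191 0.1912] [ 0.588  -0.5471 -0.8578]
shut True 10.73 [0.6288 0.1193 0.1835] [-0.2487  0.1209  4.0561]
```

Run:
```python
from h import *
from workcell import env
import cv2
q=[*Q[:3],0]
env.move_straight(at(.13,.10,q),rate=.2)
st=env.read_state();print(st["clock"],st["force"])
env.goto(at(.20,.24,q),rpy(q,1))
st=env.read_state();print(st["clock"],st["force"])
f=env.grab_frame("scene");g=env.grab_frame("top")
for c in (f,g): print([(np.round(a["xyz"],4),round(a["score"],2)) for a in env.search_frame(c,"start_key")[:1]])
cv2.imwrite("pics/d.png",np.hstack([cv2.resize(f["image"][200:340,290:450],(400,350),interpolation=cv2.INTER_CUBIC),cv2.resize(g["image"][150:250,220:330],(385,350),interpolation=cv2.INTER_CUBIC)]))
pp=proj(lid(P,q),cams[0]);print((pp-[290,200])*2.5)
pp=proj(lid(P,q),cams[1]);print((pp-[220,150])*3.5+[400,0])
```

```text
11.3917 [-0.0254  0.1966 -1.2089]
12.0667 [-0.3492  0.0414 -1.0553]
[(array([0.5533, 0.1214, 0.1877]), 0.68)]
[]
[[206.0251 121.1582]
 [262.5587 137.4629]
 [150.2776 108.0671]
 [156.5236 261.0895]]
[[572.3228 307.4689]
 [507.6465 304.6397]
 [637.3839 311.0412]
 [583.8328 116.9655]]
```

View pics/d.png

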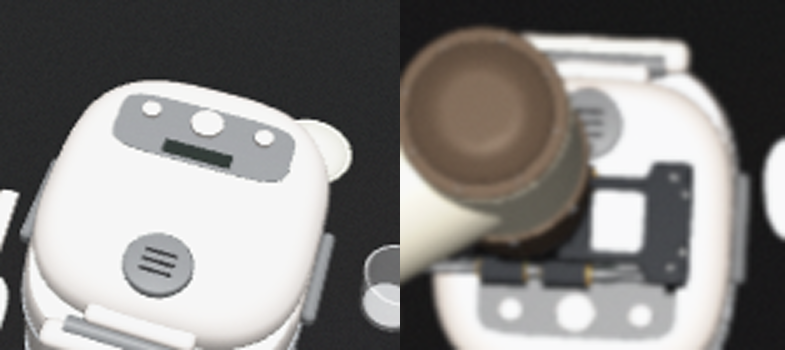

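The scene crop shows the start key at (207.5,123), against (206,121) predicted for a shut lid and about 117 for a lid resting on the catch. So the lid is shut. I'll refit with the new pixels and press the start key.

Run:
```python
from h import *
from workcell import env
o1=np.array([[207.5,123],[264.5,137.5],[151.5,108],[157.5,265]])/2.5+[290,200]
o2=np.array([[175,312],[110,308.5],[240,316],[194,122]])/3.5+[220,150]
s=fit([o1,o2],cams);print(s.x,s.fun.round(1))
q=[*s.x[:3],0]
def log(n):
    st=env.read_state();print(n,round(st["clock"],2),st["position"],st["force"])
print(at(.208,.006,q),at(.208,.006,[*Q[:3],0]))
env.goto(at(.208,.03,q),rpy(q,1)); log("above")
env.dwell(.2)
hit=env.move_straight(at(.208,-.001,q),rate=.025,force_limit=12); log(f"press {hit}")
env.dwell(.15); log("hold")
env.move_straight(at(.208,.10,q),rate=.15); log("up")
```

```text
[ 0.6301  0.1181 -0.0765 -0.02  ] [-0.6 -0.3 -0.9  0.6 -0.3  0.3 -0.9 -2.4 -0.6 -0.3 -0.5 -0.3 -0.7 -0.2
 -2.3 -0.5]
[0.5473 0.1244 0.19  ] [0.5487 0.1245 0.19  ]
above 13.12 [0.5486 0.1248 0.2153] [0.52   0.8391 1.1679]
press True 14.38 [0.5472 0.1244 0.1865] [-1.8174  0.669   3.5162]
hold 14.53 [0.5472 0.1243 0.1864] [-1.2442  0.3243  5.3144]
up 15.33 [0.5465 0.1242 0.2825] [ 0.2139  0.387  -0.1629]
```

The press stopped on a 12 N rise. The key's spring takes only about 4 N, so it was against its stop. I'll check once more that all is in place, then hand in.

Run:
```python
from h import *
from workcell import env
import cv2
env.goto([.42,-.1,.42],[180,0,0])
f=env.grab_frame("scene");g=env.grab_frame("top")
cv2.imwrite("pics/e.png",np.hstack([cv2.resize(f["image"][200:340,290:450],(400,350),interpolation=cv2.INTER_CUBIC),cv2.resize(g["image"][150:250,220:330],(385,350),interpolation=cv2.INTER_CUBIC)]))
print(env.read_state()["clock"])
```

```text
16.5583
```

View pics/e.png

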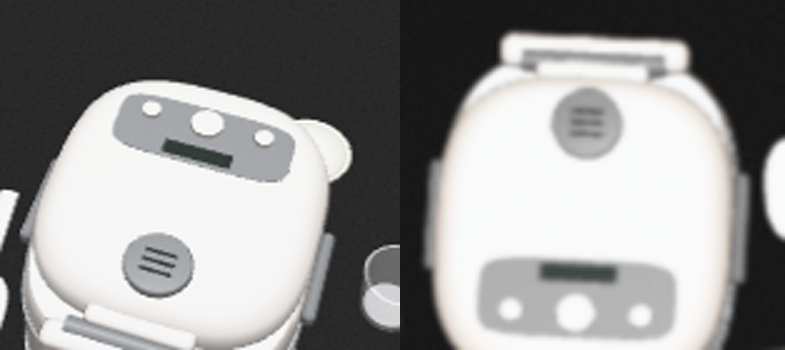

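The lid lies shut with the start key back up at (207,123). The cooker, cup, dish and paddle look unmoved, and the arm is clear.

```bash
python3 -c "
from workcell import env
print(env.close_job())"
```

```text
the job is handed in; nothing more can be done
None
```

The job is handed in: the lid is pushed fully shut, and the start key was then pressed to its stop (inferred from the 12 N force stop) and let go, with the cooker unmoved in the last pictures.

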